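# Find the rocking corner of the harness jig and press its shim flat

## Task

One corner of the black harness plate rocks. Press down on the white dots at the plate's corners with your fingertips until you find the corner that dips and have felt it go down, then press the orange shim beside that corner down flat. Do not press the other three shims, leave everything else on the bench and the plug on the plate where it is, and finish with your hand clear.

Things in the scene. Friction and masses are not known exactly. Their poses are not given: they have to be found in the camera images.
- jig: Jig screwed to the bench: base 190 (its x) x 340 (its y) x 12 mm; origin at the centre of its underside, z up, turned up to 0.35 rad. Near/far: its -x/+x side; left/right: its +y/-y side. On it a black plate and, off its left and right edges beside each corner, four dark housings (50 x 44 mm, top 46 mm above the bench), each with an orange shim tab standing up out of it.
- plate: Black plate, 150 x 220 x 8 mm, top 44 mm above the bench; origin at the centre of its underside, z up. It sits on a rubber centre bush over four hidden packings, one under each corner. Three are full; one, a different one each time and not visible from outside, is short: that corner rocks. The plate tilts when it is pressed and springs back.
- corner_a (a point): Centre of the white 24 mm dot on top of the plate's near left corner, the place to press; in the jig's frame at (-52, +83, 44) mm. A sound corner is solid. The rocking corner gives way springily, dips about 5 mm under 4 to 5 N to a solid stop and springs back when let go.
- corner_b (a point): Centre of the white 24 mm dot on top of the plate's near right corner, the place to press; in the jig's frame at (-52, -83, 44) mm. A sound corner is solid. The rocking corner gives way springily, dips about 5 mm under 4 to 5 N to a solid stop and springs back when let go.
- corner_c (a point): Centre of the white 24 mm dot on top of the plate's far left corner, the place to press; in the jig's frame at (+52, +83, 44) mm. A sound corner is solid. The rocking corner gives way springily, dips about 5 mm under 4 to 5 N to a solid stop and springs back when let go.
- corner_d (a point): Centre of the white 24 mm dot on top of the plate's far right corner, the place to press; in the jig's frame at (+52, -83, 44) mm. A sound corner is solid. The rocking corner gives way springily, dips about 5 mm under 4 to 5 N to a solid stop and springs back when let go.
- shim_a (a joint): How far the near left shim is pressed down (m): 0 standing up, 0.014 flat (1 mm proud of its housing). It slides straight down against about 10 N of friction (press with 14 to 22 N) and stays where it is left. The shim of the rocking corner goes all the way and then packs that corner up; the shim of a sound corner jams after 4 mm.
- tab_a (a point): Centre of the top of the near left orange shim tab, 26 x 26 mm, the place to press; it starts 61 mm above the bench at (-52, +137) mm in the jig's frame and belongs to plate corner a.
- shim_b (a joint): How far the near right shim is pressed down (m): 0 standing up, 0.014 flat (1 mm proud of its housing). It slides straight down against about 10 N of friction (press with 14 to 22 N) and stays where it is left. The shim of the rocking corner goes all the way and then packs that corner up; the shim of a sound corner jams after 4 mm.
- tab_b (a point): Centre of the top of the near right orange shim tab, 26 x 26 mm, the place to press; it starts 61 mm above the bench at (-52, -137) mm in the jig's frame and belongs to plate corner b.
- shim_c (a joint): How far the far left shim is pressed down (m): 0 standing up, 0.014 flat (1 mm proud of its housing). It slides straight down against about 10 N of friction (press with 14 to 22 N) and stays where it is left. The shim of the rocking corner goes all the way and then packs that corner up; the shim of a sound corner jams after 4 mm.
- tab_c (a point): Centre of the top of the far left orange shim tab, 26 x 26 mm, the place to press; it starts 61 mm above the bench at (+52, +137) mm in the jig's frame and belongs to plate corner c.
- shim_d (a joint): How far the far right shim is pressed down (m): 0 standing up, 0.014 flat (1 mm proud of its housing). It slides straight down against about 10 N of friction (press with 14 to 22 N) and stays where it is left. The shim of the rocking corner goes all the way and then packs that corner up; the shim of a sound corner jams after 4 mm.
- tab_d (a point): Centre of the top of the far right orange shim tab, 26 x 26 mm, the place to press; it starts 61 mm above the bench at (+52, -137) mm in the jig's frame and belongs to plate corner d.
- connector: Bystander, loose, not to be disturbed: white plastic plug housing, 18 x 30 x 14 mm, 20 g, lying loose in the middle of the black plate between the brass nests (tops 10 mm above the plate); origin at the centre of its underside.
- spare: Bystander, loose, not to be disturbed: cream plug housing, 18 x 30 x 14 mm, on the bench right of the jig; origin at the centre of its underside.
- tape: Bystander, loose, not to be disturbed: blue tape ring, outer diameter 68 mm, 19 mm high, on the bench left of the jig; origin at the centre of its underside.
- jar: Bystander, loose, not to be disturbed: pale jar with a white lid, diameter 48 mm, 70 mm high, beyond the jig; origin at the centre of its underside.
- driver: Bystander, loose, not to be disturbed: screwdriver, 180 mm, lying on the robot's side of the jig; origin at the centre of its underside (about the middle of its length).
- snips: Bystander, loose, not to be disturbed: red-handled snips, 130 mm long, on the bench to the right; origin at the centre of its underside (at the pivot).
- tray: Bystander, loose, not to be disturbed: yellow parts tray, 120 x 90 x 35 mm, on the bench to the left; origin at the centre of its underside.

How it is judged:
By the outcome, as a careful person would: the job done as asked, in the order asked, and still so for the second after the job is handed in, with the robot touching nothing.
It also fails if it takes over 45 s, if anything falls off the work surface, if the arm or the gripper's body presses on something with over 40 N, if the wrist force passes 120 N, or if a joint passes its speed limit or range.

## Robot

A 6-joint arm with a two-finger parallel gripper is mounted at the origin on the work surface. World frame = base frame: x ahead of the robot, y to its left, z up, the work surface at z = 0. Lengths are in m, angles in rad, forces in N, time in s.
With the tool pointing down it reaches from about 0.375 to 0.9 m from the base axis. Payload 3.1 kg.
Tool frame: the origin (TCP) lies midway between the tips of the shut fingers; the grasp point (between the pads) lies 19 mm behind it (bot.grip_point_offset is the z of the grasp point in the tool frame, in m); z points along the fingers, y is the line along which they close (so a half turn about z gives the same grasp; the last joint's range is limited). The gripper opens to 87 mm and grips with 3 to 60 N. Pads are 19 mm wide; open, the fingers measure 117 mm over their backs; the gripper's body (75 mm by 190 mm) begins 51 mm behind the grasp point.
Start: joints at [0.981, 0.527, 1.433, -0, 1.181, -0.178], TCP at [0.25, 0.573, 0.223] pointing down, gripper open.
Joint ranges: [-3.08, 3.08], [-0.75, 2.2], [0.22, 2.44], [-1.43, 4.57], [0, 2.65], [-2.85, 2.85]. Speed limits (rad/s): [2.79, 2.79, 3.14, 3.14, 3.14, 3.14].

## Interface

Orientations are given as a unit quaternion [w, x, y, z].
In Python, from bench import bot, jaws, planner, monitor, viewer, job, recognise, masks_of, mark_of gives the robot as it stands. Calls block until the motion is done:
- bot.reach(position, orientation): joint-space move of the TCP to a pose.
- bot.movel(position, rate=0.15, orientation=None, force_limit=None): straight line of the TCP; orientation=None keeps the orientation; rate is the mean speed in m/s. With force_limit (N) it stops when the force on the tool has changed by that much, and returns True; else False.
- bot.move_j(angles): joint-space move.
- jaws.command_gripper(opening, grasp_force=None): finger opening in m; grasp_force is the grip in N (None keeps the last); returns when the fingers have stopped.
- bot.pause(seconds).
- planner.solve_ik(position, orientation): joint angles nearest the present ones, or None.
- monitor.sense(): the state.
- viewer.grab_frame(name): name is "scene" or "top" or "wrist"; returns a dict with "color" (480x640x3 uint8, red, green, blue), "vfov" (degrees; the focal length in pixels is half the picture's height over the tangent of half this angle, whatever the lens; pixels are square), "cx", "cy" (the principal point, pixels), "R" (3x3) and "t" (3): a world point X has camera coordinates R X + t; the wrist camera has in their place "mount" (4x4, takes a point from camera to tool coordinates, whose origin is the TCP and whose axes are the flange's). Camera axes: x right, y down, z forward; pixel columns grow to the right and rows downward; lengths in m; the calibration is good to about 2 mm. A picture is of the moment at which its call begins: read the wrist's pose just before it. There is no depth.
A pose or a line that the arm cannot do raises bot.MotionError and nothing moves.
- job.hand_in(): hands the job in; it is judged then, once.
Trained networks look in the newest picture that a camera, given by its name, has taken for a name from the list of things; names that differ only in an ending like _2 or _b are one class to them, and where a whole thing is asked for, a point or a joint stands for the part that bears it (a point fixed in the world has none). Each returns a list of dicts, best first, with "p" (0 to 1); they miss things now and then, are a little off and sometimes report something else, mostly with a low value. They report only what shows in the picture. A call takes as long as a camera call.
- recognise(name, camera): "position" ([x, y, z] in m, in the coordinates of the camera as it stood for that picture, good to about 4 mm: the middle of the surface that is visible of it).
- masks_of(name, camera): "mask" (480x640 bool, what is visible of it).
- mark_of(name, camera): "position" ([x, y, z] in m, in the coordinates of the camera as it stood for that picture, good to about 4 mm: a listed point, or the origin of a listed thing).
The state is a dict: "clock": time; "q": joint angles; "qvel": joint speeds; "tau": joint torques, N m; "tool_pos": TCP position; "tcp_rot": TCP orientation; "ft_force": force on the tool from outside, world axes, zero at the start; "torque": the same for the moment, N m; "finger_gap": finger opening in m; "grip_force": force on a finger pad.
Only numpy, scipy, OpenCV 4.12 (cv2) and the standard library are available. Lean on these libraries where they do the work, as an engineer would, in place of code of your own. Each camera call takes 0.05 s, during which the arm holds its last target. There are 200 camera calls.

## Working session

There is one attempt and no reset: what is moved stays moved. The work goes in short steps, each a Python script; the robot and the scene stay as the last script left them, time stands still between calls to the robot, and variables do not carry over. Pictures are saved under pics/ and viewed, at most 10 in all, crops included, and the job is handed in when it is done.

```bash
mkdir -p pics; ls; cat > h.py <<'E'
import numpy as np, cv2
from bench import bot, jaws, planner, monitor, viewer, job, recognise, masks_of, mark_of
def world(p,f): return f["R"].T@(np.array(p)-f["t"])
E
python3 - <<'E'
from h import *
for c in ("top","scene"):
    f=viewer.grab_frame(c); f={k:(np.array(v) if k in"Rt" else v) for k,v in f.items()}
    cv2.imwrite(f"pics/{c}.png",f["color"][:,:,::-1])
    for n in ["jig","plate","corner_a","corner_b","corner_c","corner_d","tab_a","tab_b","tab_c","tab_d"]+(["connector","jar"]):
        print(c,n,[(world(d["position"],f).round(3).tolist(),round(d["p"],2)) for d in mark_of(n,c)[:4]])
s=monitor.sense();print(s["clock"],s["tool_pos"],s["tcp_rot"],s["ft_force"])
E
```

```text
pics
top jig [([0.574, 0.101, 0.04], 0.59), ([0.564, 0.149, 0.064], 0.5), ([0.4, 0.0, 0.001], 0.16)]
top plate [([0.543, 0.011, 0.037], 0.92)]
top corner_a [([0.477, 0.077, 0.046], 0.87), ([0.571, 0.099, 0.044], 0.84), ([0.511, -0.084, 0.044], 0.82), ([0.61, -0.06, 0.047], 0.77)]
top corner_b [([0.477, 0.077, 0.046], 0.87), ([0.571, 0.099, 0.044], 0.84), ([0.511, -0.084, 0.044], 0.82), ([0.61, -0.06, 0.047], 0.77)]
top corner_c [([0.477, 0.077, 0.046], 0.87), ([0.571, 0.099, 0.044], 0.84), ([0.511, -0.084, 0.044], 0.82), ([0.61, -0.06, 0.047], 0.77)]
top corner_d [([0.477, 0.077, 0.046], 0.87), ([0.571, 0.099, 0.044], 0.84), ([0.511, -0.084, 0.044], 0.82), ([0.61, -0.06, 0.047], 0.77)]
top tab_a [([0.56, 0.154, 0.064], 0.71), ([0.527, -0.135, 0.06], 0.65), ([0.625, -0.115, 0.067], 0.65), ([0.46, 0.127, 0.063], 0.5)]
top tab_b [([0.56, 0.154, 0.064], 0.71), ([0.527, -0.135, 0.06], 0.65), ([0.625, -0.115, 0.067], 0.65), ([0.46, 0.127, 0.063], 0.5)]
top tab_c [([0.56, 0.154, 0.064], 0.71), ([0.527, -0.135, 0.06], 0.65), ([0.625, -0.115, 0.067], 0.65), ([0.46, 0.127, 0.063], 0.5)]
top ta
[... 1039 characters left out ...]

scene tab_b [([0.526, -0.138, 0.056], 0.66), ([0.558, 0.152, 0.061], 0.6), ([0.63, -0.112, 0.061], 0.52), ([0.457, 0.127, 0.064], 0.48)]
scene tab_c [([0.526, -0.138, 0.056], 0.66), ([0.558, 0.152, 0.061], 0.6), ([0.63, -0.112, 0.061], 0.52), ([0.457, 0.127, 0.064], 0.48)]
scene tab_d [([0.526, -0.138, 0.056], 0.66), ([0.558, 0.152, 0.061], 0.6), ([0.63, -0.112, 0.061], 0.52), ([0.457, 0.127, 0.064], 0.48)]
scene connector [([0.536, 0.028, 0.044], 0.69)]
scene jar [([0.697, 0.069, -0.0], 0.89), ([0.4, -0.003, -0.001], 0.56), ([0.458, 0.212, -0.0], 0.43)]
1.3 [0.2501129  0.57274681 0.22254573] [9.71738466e-07 2.04449311e-01 9.78877152e-01 2.09124155e-06] [-0.42169781 -1.13059191  0.56210382]
```

View pics/scene.png

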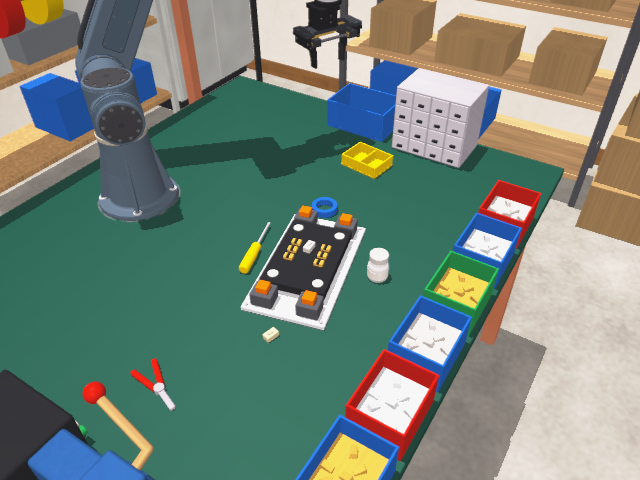

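```bash
cat >> h.py <<'E'
L=np.array([[-52,83],[-52,-83],[52,83],[52,-83],[-52,137],[-52,-137],[52,137],[52,-137]])/1000
M=(np.array([[.477,.077],[.511,-.084],[.571,.099],[.61,-.06],[.46,.127],[.527,-.135],[.56,.154],[.625,-.115]])
  +np.array([[.472,.079],[.513,-.086],[.577,.1],[.614,-.059],[.457,.127],[.526,-.138],[.558,.152],[.63,-.112]]))/2
c=M.mean(0); H=L.T@(M-c); yaw=np.arctan2(H[0,1]-H[1,0],H[0,0]+H[1,1])
Rz=np.array([[np.cos(yaw),-np.sin(yaw)],[np.sin(yaw),np.cos(yaw)]])
P=c+L@Rz.T   # corners a-d, tabs a-d
def down(a): return np.array([0,np.cos(a/2),np.sin(a/2),0])  # tool x along yaw a
E
python3 - <<'E'
from h import *
print(c,yaw); print((P-M).round(4).tolist())
for a in (yaw,yaw+np.pi,yaw+np.pi/2,yaw-np.pi/2):
    print(a,[None if (q:=planner.solve_ik([*p,.05],down(a))) is None else q[5].round(2) for p in P])
E
```

```text
[0.543    0.007875] 0.24428942803253204
[[-0.002, -0.0022], [0.0006, -0.0002], [-0.0006, 0.0015], [0.0015, -0.0006], [0.0009, 0.0012], [-0.0008, -0.0011], [0.0013, 0.0004], [-0.0009, 0.001]]
0.24428942803253204 [np.float64(1.25), np.float64(0.95), np.float64(1.31), np.float64(1.05), np.float64(1.36), np.float64(0.86), np.float64(1.4), np.float64(0.97)]
3.385882081622325 [np.float64(-1.89), np.float64(-2.2), np.float64(-1.83), np.float64(-2.09), np.float64(-1.78), np.float64(-2.28), np.float64(-1.74), np.float64(-2.17)]
1.8150857548274286 [np.float64(-0.32), np.float64(-0.62), np.float64(-0.26), np.float64(-0.52), np.float64(-0.21), np.float64(-0.71), np.float64(-0.17), np.float64(-0.6)]
-1.3265068987623645 [np.float64(2.82), np.float64(2.52), None, np.float64(2.62), None, np.float64(2.44), None, np.float64(2.54)]
```

```bash
python3 - <<'E'
from h import *
o=down(yaw+np.pi/2)
jaws.command_gripper(0.0)
bot.reach([*P[0],.12],o)
for i in (0,2,3,1):
    bot.movel([*P[i],.12],rate=.2); bot.movel([*P[i],.052],rate=.1); bot.pause(.2)
    f0=monitor.sense()["ft_force"][2]
    hit=bot.movel([*P[i],.033],rate=.02,force_limit=8)
    s=monitor.sense(); bot.pause(.2); s2=monitor.sense()
    print("abcd"[i],hit,s["tool_pos"].round(4),s2["tool_pos"][2].round(4),f0.round(2),(s["ft_force"]-0).round(1),s2["ft_force"].round(1))
    bot.movel([*P[i],.075],rate=.1)
bot.movel([*P[1],.12],rate=.2)
print(monitor.sense()["clock"])
E
```

```text
a True [0.4726 0.0758 0.0442] 0.0442 0.46 [-0.8 -1.   4.9] [-1.   0.5  4.9]
c True [0.5737 0.1012 0.0402] 0.0403 -0.37 [-1.1  0.4  6.8] [-1.3 -0.6  6. ]
d True [ 0.6136 -0.0601  0.0442] 0.0443 0.66 [ 0.1 -0.4  4.5] [-0.6 -0.7  5.7]
b True [ 0.5127 -0.0853  0.0442] 0.0442 0.68 [-0.7  0.3  5. ] [-1.1  0.7  5.7]
16.9583
```

```bash
python3 - <<'E'
from h import *
def rep(t):
    s=monitor.sense(); print(t,s["tool_pos"].round(4),s["ft_force"].round(1),s["clock"])
p=P[2]
bot.movel([*p,.12],rate=.25); bot.movel([*p,.052],rate=.1); bot.pause(.1)
print(bot.movel([*p,.034],rate=.02,force_limit=12)); bot.pause(.2); rep("c")
bot.movel([*p,.09],rate=.1)
p=P[6]
bot.movel([*p,.09],rate=.2); bot.movel([*p,.068],rate=.1); bot.pause(.1)
print(bot.movel([*p,.044],rate=.02,force_limit=22)); bot.pause(.2); rep("tab")
E
```

```text
True
c [0.5738 0.1013 0.0402] [-1.3  0.1  6.9] 19.675
True
tab [0.5605 0.1535 0.0474] [0.2 1.  6.7] 22.4667
```

```bash
python3 - <<'E'
from h import *
def rep(t):
    s=monitor.sense(); print(t,s["tool_pos"].round(4),s["ft_force"].round(1),s["clock"])
p=P[6]
bot.movel([*p,.054],rate=.1); bot.pause(.1)
print(bot.movel([*p,.044],rate=.015,force_limit=25)); rep("tab")
bot.movel([*p,.12],rate=.1)
p=P[2]   # verify corner is now packed
bot.movel([*p,.12],rate=.2); bot.movel([*p,.052],rate=.1); bot.pause(.1)
bot.movel([*p,.036],rate=.02,force_limit=8); rep("c")
bot.movel([*p,.15],rate=.15); bot.reach([.35,.35,.25],down(yaw+np.pi/2)); rep("end")
f=viewer.grab_frame("scene"); cv2.imwrite("pics/end.png",cv2.resize(f["color"][180:360,200:420,::-1],None,fx=3,fy=3))
E
```

```text
True
tab [0.5603 0.1534 0.0474] [-0.5 -0.7  5. ] 23.3833
c [0.5736 0.101  0.0441] [-1.1 -0.2  5.8] 26.1333
end [0.3508 0.3496 0.2496] [0.8 0.4 0. ] 28.3083
```

View pics/end.png

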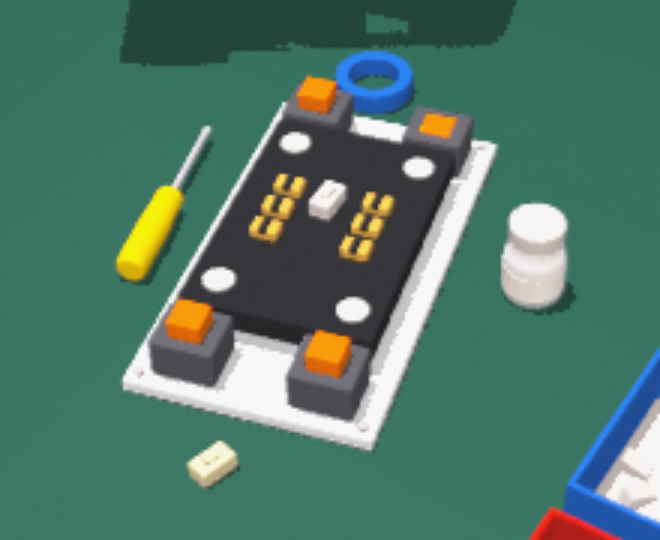

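The far left shim, at (438,125) in the crop, is flat. The other three still stand, the plug at (327,200) and the bystanders are in place, and corner c is now solid at 44 mm.

```bash
python3 -c "
from bench import job; print(job.hand_in())"
```

```text
the job is handed in; nothing more can be done
None
```

Corner c (far left) was the one that rocked, dipping about 4 mm. I pressed its shim flat, the corner is now solid, the other three shims are still standing, the hand is clear, and the job is handed in.

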